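Hold the chocolate carrier's gate open

TASK

On the white chocolate carrier, squeeze the yellow catch fully closed first and then the blue one so that their steel hooks slide clear of the gate. Then take the self-closing gate by its upright black grip post, swing it out past its spring detent until it stands wide open, at about a right angle to its closed place, and finish while still gripping the post and holding the gate still there, so that a colleague can slide the tray out. Leave the loose tablet, jar and spatula where they are.

Things in the scene. Friction and masses are not known exactly. Their poses are not given: they have to be found in the camera images.
- carrier: White box, 240 x 210 mm, 100 mm high, fixed. Origin: at table height on the gate's vertical hinge line. Closed, the gate runs along the carrier's +x from the origin; the box lies on its +y side, the gate opens to its -y side. A rail along that side carries the two catches, about 88 and 178 mm from the hinge, 24 mm to +y; which colour is nearer varies. It holds a tray of tablets.
- gate_hinge (a point): Point on the gate's vertical hinge line, 100 mm above the table (the height of the gate's top edge). Fixed; axes as the carrier's.
- gate (a joint): Gate angle, rad: 0 closed, grows as it swings out (clockwise from above), stop at 1.7. 14 mm thick, 226 mm long, top edge 100 mm above the table, studs on it to 118 mm. A spring pulls it shut (0.09 Nm closed, 0.32 Nm at 1.5 rad). A brass spring roller 100 mm from the hinge resists around 0.5 to 0.65 rad (a few N at the post); let go, the gate parks at 0.75. Aim for 1.5; under 1.3 is not wide.
- grip_post: Black upright round post on the gate's outer side near its free end, 14 mm diameter, 58 mm tall, red band near its top. Origin: centre of its foot, 102 mm above the table. It stands 205 mm along the gate from the hinge, 30 mm out from the gate's middle plane, on a bracket. It spins freely on its own axis, so a tool that pinches it from above need not turn with the gate.
- post_top (a point): Centre of the top of the grip post, 160 mm above the table.
- catch_yellow (a joint): Squeeze travel of the yellow catch, m: 0 as found (hook in front of a gate stud), 0.012 fully squeezed (hook clear). It slides with about 5 N friction and stays where it is left.
- catch_blue (a joint): The same for the blue catch.
- yellow_mid (a point): Midpoint of the yellow catch's two upright tabs as found, 135 mm above the table, on its fixed base. x axis: squeeze direction, away from the hinge along the closed gate. Tabs 6 mm thick, 22 mm wide, tops at 150 mm; base top 106 mm. Outer faces 17 mm either side. The +x tab is fixed; the -x one, with the hook (116 mm high), slides 12 mm to it: the squeezed pair is 22 mm wide, centred 6 mm to +x.
- blue_mid (a point): The same point of the blue catch, built alike.
- tablet: Loose dark chocolate tablet, 110 x 56 x 12 mm, lying on the table; origin under its centre. Bystander.
- jar: Loose amber glass jar with a brass-coloured cap, 56 mm diameter, 75 mm tall; origin under its centre. Bystander.
- spatula: Loose spatula lying flat on the table; origin under its middle. Bystander.

How it is judged:
By the outcome, as a careful person would: the job done as asked, in the order asked, and still so for the second after the job is handed in, while the arm keeps its last pose, push and grip.
It also fails if it takes over 48 s, if anything falls off the work surface, if the arm or the gripper's body presses on something with over 40 N, if the wrist force passes 120 N, or if a joint passes its speed limit or range.

ROBOT

A 6-joint arm with a two-finger parallel gripper is mounted at the origin on the work surface. World frame = base frame: x ahead of the robot, y to its left, z up, the work surface at z = 0. Lengths are in mm, angles in degrees, forces in N, time in s.
With the tool pointing down it reaches from about 350 to 850 mm from the base axis. Payload 8.1 kg.
Tool frame: the origin (TCP) lies between the finger pads, 19 mm behind the fingertips; this is the grasp point; z points along the fingers, y is the line along which they close (so a half turn about z gives the same grasp; the last joint's range is limited). The gripper opens to 85 mm and grips with 20 to 120 N. Pads are 22 mm wide; open, the fingers measure 114 mm over their backs; the gripper's body (76 mm by 85 mm) begins 54 mm behind the grasp point. The pads swing forward as they close: fully open they stand 13 mm farther back than shut.
Start: joints at [58.992, 7.471, 85.268, -0, 87.261, -4.893], TCP at [264.089, 538.76, 249.992] pointing down, gripper open.
Joint ranges: [-169.43, 169.43], [-51.17, 129.36], [1.28, 143.12], [-76.62, 256.62], [0, 156.53], [-152.29, 152.29]. Speed limits (degrees/s): [136.94, 136.94, 159.86, 180, 180, 180].

INTERFACE

Orientations are given as [roll, pitch, yaw] about the fixed x, y, z axes, in that order (R = Rz(yaw) Ry(pitch) Rx(roll)).
In Python, from bench import r gives the robot as it stands.
- The arm moves only by the tool apply_moves, never from a script. Its argument "steps" is a list of rows, each a list of 7 numbers: the opening, from -1 (shut) to 1 (fully open), then the shift along the tool's x, y, z in mm, then the turn, a rotation vector about the tool's x, y, z in units of 5 degrees (1.0 is 5 degrees). A call has exactly 8 rows; each row shifts and turns the commanded pose from where the row before left it, along the tool's axes as they then stand; what a row does not reach is not made up. A row lasts 1/10 s, in which the tool goes at most 50 mm and 8.59 degrees, less where a joint would pass 70% of its speed; a pose out of reach is approached as far as the arm can. A call is refused whole if a number of a shift passes 50 or a number of a turn 1, either way. A call with a gripper value outside its range is refused whole. The fingers move at their own pace and stop on an object; "squeeze" is the grip in N (left out, the last holds). Time passes only in rows, so rows that do not move let the fingers close, or fill a call up. It gives the time, the measured TCP pose, the force, the opening and the grip force at its end, in the units of the state.
- r.sense(): the state, without advancing time (a new reading comes with each control period).
- r.snapshot(name): name is "scene" or "side" or "wrist"; returns a dict with "color" (384x512x3 uint8, blue, green, red), "depth" (384x512 float32, mm along the optical axis (not along the pixel's ray), 0 where there is no reading), "mtx" (3x3 intrinsics, pixels), "dist" ([k1, k2, p1, p2, k3] as OpenCV has them; the pictures are not rectified), "T" (4x4, takes a point from camera to world coordinates); the wrist camera has in their place "hand_eye" (4x4, takes a point from camera to tool coordinates, whose origin is the TCP and whose axes are the flange's). Camera axes: x right, y down, z forward; pixel columns grow to the right and rows downward; lengths in mm; the calibration is good to about 2 mm. A picture is of the moment at which its call begins: read the wrist's pose just before it.
- r.hand_in(): hands the job in; it is judged then, once.
The state is a dict: "time": time; "joint_pos": joint angles; "qd": joint speeds; "joint_efforts": joint torques, N m; "tool_pos": TCP position; "tcp_rot": TCP orientation; "ft_force": force on the tool from outside, world axes, zero at the start; "wrist_torque": the same for the moment, N m; "finger_gap": finger opening in mm; "grip_force": force on a finger pad.
Only numpy, scipy, OpenCV 4.12 (cv2) and the standard library are available. Lean on these libraries where they do the work, as an engineer would, in place of code of your own. Each camera call takes 0.05 s, during which the arm holds its last target. There are 200 camera calls.

## Working session

There is one attempt and no reset: what is moved stays moved. The work goes in short steps, Python scripts to look and compute and a tool call to move; the robot and the scene stay as the last step left them, time stands still between calls to the robot, and variables do not carry over. Pictures are saved under pics/ and viewed, at most 10 in all, crops included, and the job is handed in when it is done.

Besides the shell and the picture viewer there is one more tool, called after "Request:" by a JSON object that holds its "name" and its "arguments", one argument or row to a line. apply_moves: Moves the arm, as the interface text tells. Its arguments: {"type":"object","properties":{"steps":{"type":"array"},"squeeze":{"type":"number"}},"required":["steps"]}

```bash
mkdir -p pics
python3 - <<'E'
from bench import r
import cv2,numpy as np,pickle
d={}
for n in("scene","side"):
    s=r.snapshot(n);d[n]=s;print(n,s["mtx"].tolist(),s["dist"],s["T"].round(3).tolist())
    cv2.imwrite(f"pics/{n}0.png",cv2.resize(s["color"],None,fx=1.5,fy=1.5,interpolation=cv2.INTER_CUBIC))
pickle.dump(d,open("s0.pkl","wb"))
print(r.sense())
E
```

```text
scene [[381.600594201647, 0.0, 252.8867840751151], [0.0, 381.600594201647, 188.86460624946503], [0.0, 0.0, 1.0]] [-0.12161137  0.          0.          0.          0.        ] [[-0.883, 0.369, -0.29, 850.701], [0.469, 0.701, -0.536, 419.676], [0.005, -0.61, -0.793, 908.193], [0.0, 0.0, 0.0, 1.0]]
side [[389.43344580575246, 0.0, 258.64710402086], [0.0, 389.43344580575246, 185.13050707198207], [0.0, 0.0, 1.0]] [-0.00722597  0.          0.          0.          0.        ] [[-0.998, -0.035, 0.045, 501.38], [-0.057, 0.503, -0.862, 677.269], [0.007, -0.864, -0.504, 580.814], [0.0, 0.0, 0.0, 1.0]]
{'time': 0.1, 'joint_pos': array([ 5.89912673e+01,  7.51226720e+00,  8.53226640e+01,  2.78500562e-04,
        8.72599429e+01, -4.89410779e+00]), 'qd': array([-0.05010584, -0.10090813, -0.05509523, -0.00014406,  0.09280351,
        0.07617503]), 'joint_efforts': array([ 1.02745445e-03, -5.70956755e+01, -5.01935649e+01, -2.33518458e-04,
        8.39673827e-03, -3.74583249e-05]), 'tool_pos': array([263.85604745, 538.36681935, 249.03739418]), 'tcp_rot': array([-1.79905495e+02, -8.37128053e-03,  1.53885355e+02]), 'ft_force': array([ 0.15893857,  0.06796722, -0.43785326]), 'wrist_torque': array([ 0.00159268, -0.01685976, -0.00320796]), 'grip_force': 0.0, 'finger_gap': 85.66532779248621}
```

View pics/scene0.png

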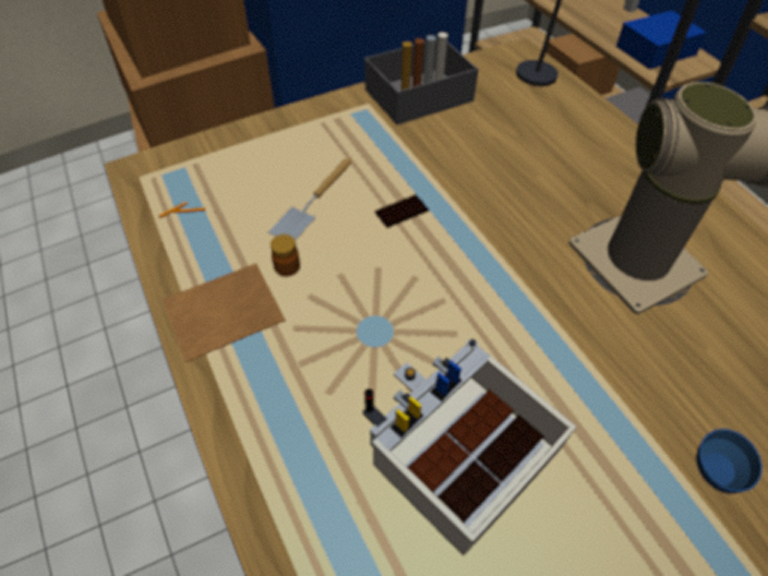

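View pics/side0.png

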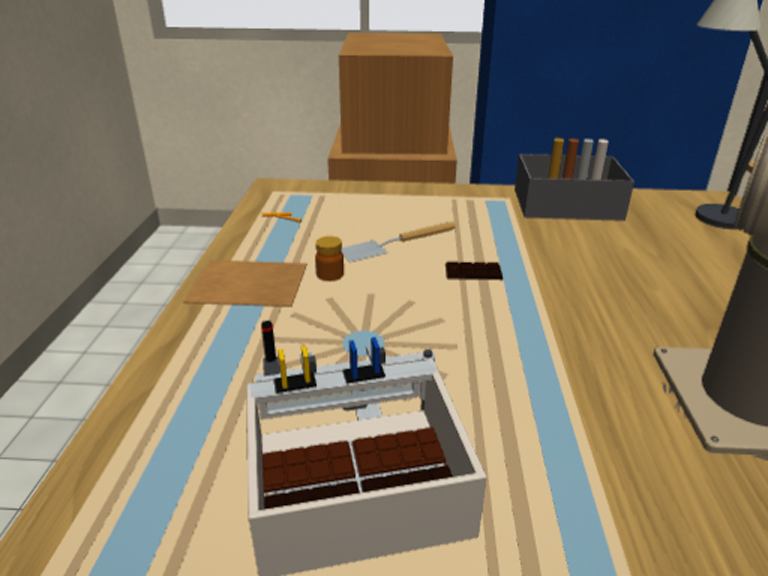

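The scene view shows the carrier at about (475,440), with the yellow catch (407,412), blue catch (448,378), post (368,403) and hinge (472,343). The side view shows the yellow catch at (294,368), blue at (365,358), the post top at (267,323) and the hinge at (428,353). I'll enlarge both.

Run:
```python
import cv2,pickle,numpy as np
d=pickle.load(open("s0.pkl","rb"))
a=d["scene"]["color"][215:310,235:335]; b=d["side"]["color"][205:270,160:300]
cv2.imwrite("pics/c1.png",cv2.resize(a,None,fx=6,fy=6,interpolation=cv2.INTER_CUBIC))
cv2.imwrite("pics/c2.png",cv2.resize(b,None,fx=5.5,fy=5.5,interpolation=cv2.INTER_CUBIC))
```

```text
(no output)
```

View pics/c1.png

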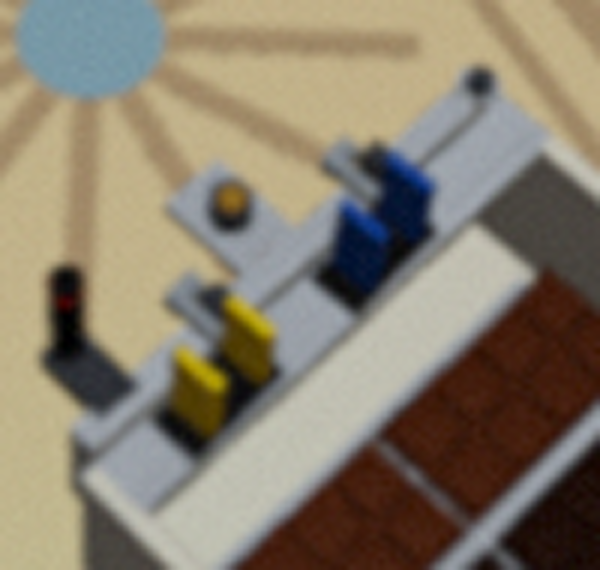

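View pics/c2.png

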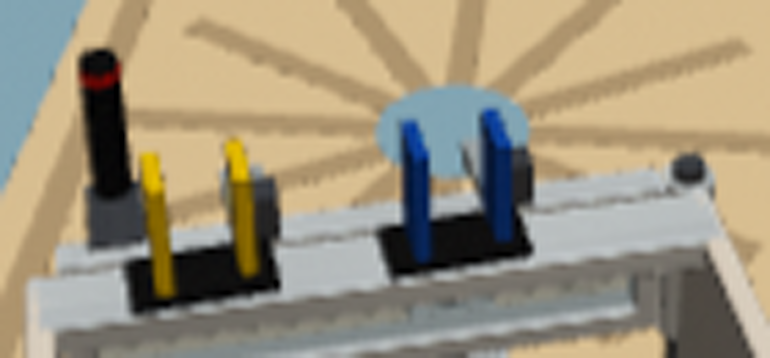

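Scene crop: yellow tab tops at (201,368) and (249,322), blue at (366,224) and (411,172), post top (66,270), hinge knob (480,80). Side crop: yellow tops at (152,167) and (238,153), blue at (413,136) and (495,123), post top (97,57), knob (689,167). In both views yellow is the outer catch and blue the inner.

```bash
cat > tri.py <<'E'
import cv2,numpy as np
def ray(uv,m,dist,T):
    p=cv2.undistortPoints(np.array([[uv]],float),m,dist)[0,0]
    v=T[:3,:3]@np.r_[p,1]; return T[:3,3],v/np.linalg.norm(v)
def tri(rays):
    A=0;b=0
    for o,v in rays:
        P=np.eye(3)-np.outer(v,v);A=A+P;b=b+P@o
    x=np.linalg.solve(A,b)
    return x,[np.linalg.norm((np.eye(3)-np.outer(v,v))@(x-o)) for o,v in rays]
E
python3 - <<'E'
from tri import *
import pickle
d=pickle.load(open("s0.pkl","rb"))
a,b=d["scene"],d["side"]
P={"y+":((201,368),(152,167)),"y-":((249,322),(238,153)),"b+":((366,224),(413,136)),"b-":((411,172),(495,123)),"post":((66,270),(97,57)),"knob":((480,80),(689,167))}
X={}
for k,(p,q) in P.items():
    p=np.array(p)/6-.42+(235,215);q=np.array(q)/5.5-.41+(160,205)
    x,e=tri([ray(p,a["mtx"],a["dist"],a["T"]),ray(q,b["mtx"],b["dist"],b["T"])])
    X[k]=x;print(k,x.round(1),np.round(e,1))
ym=(X["y+"]+X["y-"])/2;bm=(X["b+"]+X["b-"])/2
print(ym,bm,np.linalg.norm(ym-bm))
# model fit in plane: carrier pts
M=np.array([[178+14,24],[178-14,24],[88+14,24],[88-14,24],[205,-30],[0,0]],float)
W=np.array([X[k][:2] for k in("y+","y-","b+","b-","post","knob")])
mc,wc=M.mean(0),W.mean(0);U,S,Vt=np.linalg.svd((M-mc).T@(W-wc));R=Vt.T@U.T;t=wc-R@mc
print(np.degrees(np.arctan2(R[1,0],R[0,0])),t,np.linalg.det(R));print((W-(M@R.T+t)).round(1))
for n,m in dict(y=(178,24),b=(88,24),post=(205,-30)).items(): print(n,R@m+t)
for n in("scene","side"):
    s=d[n]
E
```

```text
y+ [656.6 131.3 154. ] [0.2 0.2]
y- [631.2 122.7 153.4] [1.2 1.2]
b+ [574.2 109.7 154.3] [0. 0.]
b- [547.6  98.7 153.1] [0.4 0.4]
post [684.6  79.3 161.5] [2.2 2.2]
knob [480.4  55.4 105.3] [0.8 0.8]
[643.86237352 127.00789845 153.68363232] [560.89488685 104.19751101 153.68856913] 86.04602050374399
15.272999046122793 [480.14096747  56.55895066] 0.9999999999999992
[[-2.5  1.1]
 [-0.9 -0.2]
 [ 2.   3.1]
 [ 2.4 -0.5]
 [-1.2 -2.3]
 [ 0.2 -1.1]]
y [645.53226026 126.59979781]
b [558.71091059 102.89213572]
post [685.80326242  81.61928663]
```

Request:
{"name": "apply_moves", "arguments": {
  "steps": [
    [1, -42, -19, -4, 0, 0, 0],
    [1, -42, -19, -4, 0, 0, 0],
    [1, -42, -19, -4, 0, 0, 0],
    [1, -42, -19, -4, 0, 0, 0],
    [1, -42, -19, -4, 0, 0, 0],
    [1, -42, -19, -4, 0, 0, 0],
    [1, -42, -19, -4, 0, 0, 0],
    [1, -42, -19, -4, 0, 0, 0]
  ]
}}

```text
time: 0.9
tool_pos: [499.6, 252.6, 281.8]
tcp_rot: [-180.0, -0.0, 153.9]
ft_force: [1.5, 0.7, 0.2]
finger_gap: 85.3
grip_force: 0.0
```

Request:
{"name": "apply_moves", "arguments": {
  "steps": [
    [1, -42, -19, 0, 0, 0, 0],
    [1, -42, -19, 0, 0, 0, 0],
    [1, -42, -19, 0, 0, 0, 0],
    [1, -42, -19, 0, 0, 0, 0],
    [1, 0, 0, 0, 0, 0, 1],
    [1, 0, 0, 0, 0, 0, 1],
    [1, 0, 0, 0, 0, 0, 1],
    [1, 0, 0, 0, 0, 0, 1]
  ]
}}

```text
time: 1.7
tool_pos: [616.1, 111.9, 281.2]
tcp_rot: [-179.9, -0.0, 133.7]
ft_force: [0.9, -0.1, 0.8]
finger_gap: 85.9
grip_force: 0.0
```

Request:
{"name": "apply_moves", "arguments": {
  "steps": [
    [1, 0, 0, 0, 0, 0, 1],
    [1, 0, 0, 0, 0, 0, 1],
    [1, 0, 0, 0, 0, 0, 1],
    [1, 0, 0, 0, 0, 0, 1],
    [1, 0, 0, 0, 0, 0, 1],
    [1, 0, 0, 0, 0, 0, 0.7],
    [1, 0, 0, 0, 0, 0, 0],
    [1, 0, 0, 0, 0, 0, 0]
  ]
}}

```text
time: 2.5
tool_pos: [616.1, 112.2, 281.6]
tcp_rot: [-180.0, -0.0, 105.5]
ft_force: [-0.2, -0.7, -0.1]
finger_gap: 85.3
grip_force: 0.0
```

Run:
```python
from bench import r
import cv2,pickle
q=r.sense();s=r.snapshot("wrist");pickle.dump((q,s),open("w1.pkl","wb"))
print(q["tool_pos"],q["tcp_rot"],q["joint_pos"],s["hand_eye"].round(3).tolist(),s["mtx"][0,0],s["dist"])
cv2.imwrite("pics/w1.png",cv2.resize(s["color"],None,fx=1.5,fy=1.5,interpolation=cv2.INTER_CUBIC))
```

```text
[616.09361394 112.175363   281.56697641] [-1.79958059e+02 -7.80742435e-03  1.05495188e+02] [ 5.62907787e+00  1.09444751e+01  7.81472373e+01  5.05553455e-04
  9.09509463e+01 -9.86610456e+00] [[0.001, -0.966, -0.259, 64.644], [1.0, 0.0, 0.0, 0.438], [-0.0, -0.259, 0.966, -122.496], [0.0, 0.0, 0.0, 1.0]] 277.44957602318186 [-0.03891834  0.          0.          0.          0.        ]
```

View pics/w1.png

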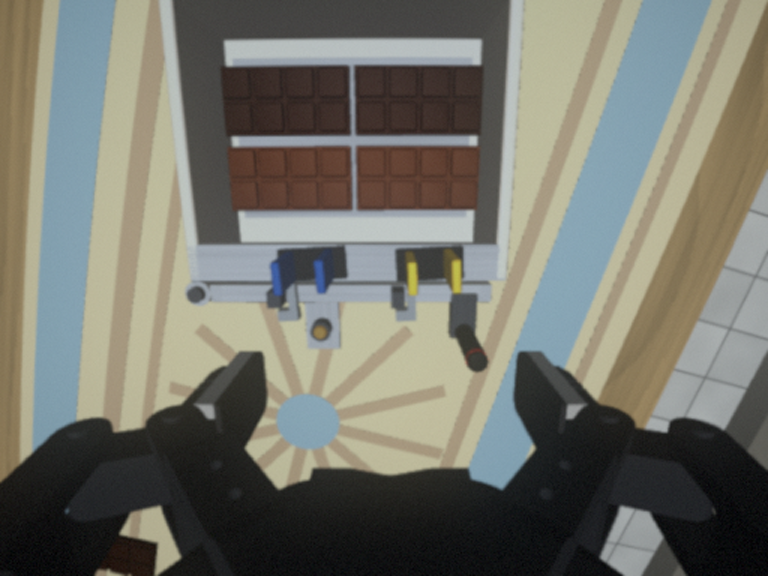

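Wrist view: the gate runs level at row 291, so the yaw is aligned. Blue tabs are near (277,278) and (320,275), yellow near (412,273) and (455,272), and the post top is at (478,360). I'll enlarge for exact tops.

Run:
```python
import cv2,pickle
q,s=pickle.load(open("w1.pkl","rb"))
cv2.imwrite("pics/w1c.png",cv2.resize(s["color"][155:255,120:340],None,fx=3.6,fy=3.6,interpolation=cv2.INTER_CUBIC))
```

```text
(no output)
```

View pics/w1c.png

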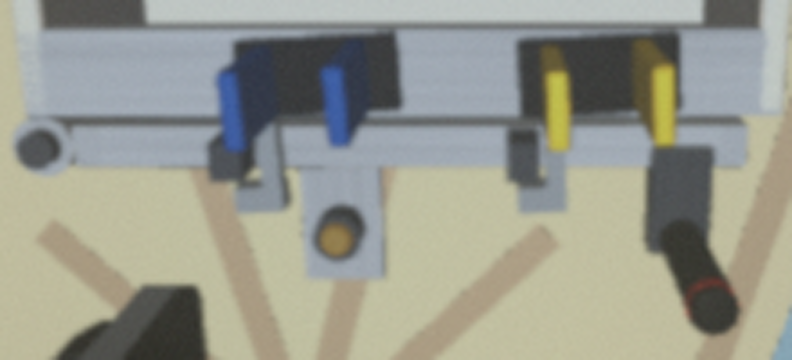

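Run:
```python
from tri import *
import pickle
from scipy.spatial.transform import Rotation as Ro
d=pickle.load(open("s0.pkl","rb"));a,b=d["scene"],d["side"]
q,s=pickle.load(open("w1.pkl","rb"))
T=np.eye(4);T[:3,:3]=Ro.from_euler("xyz",q["tcp_rot"],degrees=True).as_matrix();T[:3,3]=q["tool_pos"];T=T@s["hand_eye"]
C={"y+":((201,368),(152,167),(664,105)),"y-":((249,322),(238,153),(558,111)),"b+":((366,224),(413,136),(335,106)),"b-":((411,172),(495,123),(231,110)),"post":((66,270),(97,57),(714,310)),"knob":((480,80),(689,167),(40,148))}
X={};Z={"post":160,"knob":105}
for k,(p,u,w) in C.items():
    p=np.array(p)/6-.42+(235,215);u=np.array(u)/5.5-.41+(160,205);w=np.array(w)/3.6-.36+(120,155)
    R3=ray(w,s["mtx"],s["dist"],T);z=Z.get(k,150);o,v=R3
    x,e=tri([ray(p,a["mtx"],a["dist"],a["T"]),ray(u,b["mtx"],b["dist"],b["T"]),R3])
    X[k]=o+v*(z-o[2])/v[2];print(k,x.round(1),np.round(e,1),"plane",X[k].round(1))
for c in"yb":
    m=(X[c+"+"]+X[c+"-"])/2;dd=X[c+"+"]-X[c+"-"];print(c,m.round(1),np.linalg.norm(dd),np.degrees(np.arctan2(dd[1],dd[0])))
def pl(w,z):
    w=np.array(w)/3.6-.36+(120,155);o,v=ray(w,s["mtx"],s["dist"],T);return o+v*(z-o[2])/v[2]
for w,z in(((40,165),100),((745,165),100),((233,42),106),((395,33),106),((518,40),106),((680,33),106)):print(pl(w,z).round(1))
```

```text
y+ [655.9 129.6 152.2] [0.9 1.3 1.4] plane [655.2 128.4 150. ]
y- [630.3 120.8 151.5] [2.1 1.1 1.8] plane [629.  119.4 150. ]
b+ [573.6 107.4 152.6] [1.5 0.9 1.7] plane [572.4 105.1 150. ]
b- [547.3  98.1 152.7] [0.3 0.7 0.6] plane [546.3  96.8 150. ]
post [684.   79.9 161.2] [2.3 2.4 1.5] plane [683.1  80.5 160. ]
knob [480.5  54.9 104.7] [1.1 0.7 0.6] plane [481.1  54.8 105. ]
y [642.1 123.9 150. ] 27.739873897471764 18.878122421984862
b [559.4 100.9 150. ] 27.42835076817043 17.75253606504169
[480.   47.2 100. ]
[697.1 107.6 100. ]
[533.5 104.2 106. ]
[580.1 119.9 106. ]
[616.3 127.8 106. ]
[662.7 142.9 106. ]
```

Request:
{"name": "apply_moves", "arguments": {
  "steps": [
    [1, 0, 0, 0, 0, 0, -0.6],
    [1, 0.5, 6, 10, 0, 0, 0],
    [1, 0.5, 6, 20, 0, 0, 0],
    [1, 0.5, 6, 20, 0, 0, 0],
    [1, 0.5, 6, 20, 0, 0, 0],
    [1, 0.5, 6, 10, 0, 0, 0],
    [1, 0.5, 6, 0, 0, 0, 0],
    [1, 0, 0, 0, 0, 0, 0]
  ],
  "squeeze": 30
}}

```text
time: 3.35
tool_pos: [650.2, 126.7, 202.3]
tcp_rot: [180.0, 0.0, 108.4]
ft_force: [-0.4, 0.7, -0.6]
finger_gap: 85.1
grip_force: 0.0
```

Request:
{"name": "apply_moves", "arguments": {
  "steps": [
    [1, 0, 0, 15, 0, 0, 0],
    [1, 0, 0, 15, 0, 0, 0],
    [1, 0, 0, 15, 0, 0, 0],
    [1, 0, 0, 14, 0, 0, 0],
    [1, 0, 0, 5, 0, 0, 0],
    [1, 0, 0, 0, 0, 0, 0],
    [0, 0, 0, 0, 0, 0, 0],
    [0, 0, 0, 0, 0, 0, 0]
  ]
}}

```text
time: 4.15
tool_pos: [650.2, 126.4, 139.1]
tcp_rot: [179.9, 0.0, 108.4]
ft_force: [0.4, 0.7, 0.5]
finger_gap: 58.9
grip_force: 0.0
```

Run:
```python
from bench import r
import cv2
q=r.sense();print(q["tool_pos"],q["tcp_rot"],q["finger_gap"],q["ft_force"])
s=r.snapshot("wrist");t=r.snapshot("side")
a=cv2.resize(s["color"][:,60:420],(400,427));b=cv2.resize(t["color"][170:290,140:300],None,fx=2.45,fy=2.45*427/294);b=cv2.resize(b,(390,427))
import numpy as np
cv2.imwrite("pics/g1.png",np.hstack([a,b]))
```

```text
[650.15115025 126.43328891 139.10051888] [1.79903901e+02 2.12438639e-02 1.08381594e+02] 58.94795363355024 [0.38986864 0.73486584 0.51151701]
```

View pics/g1.png

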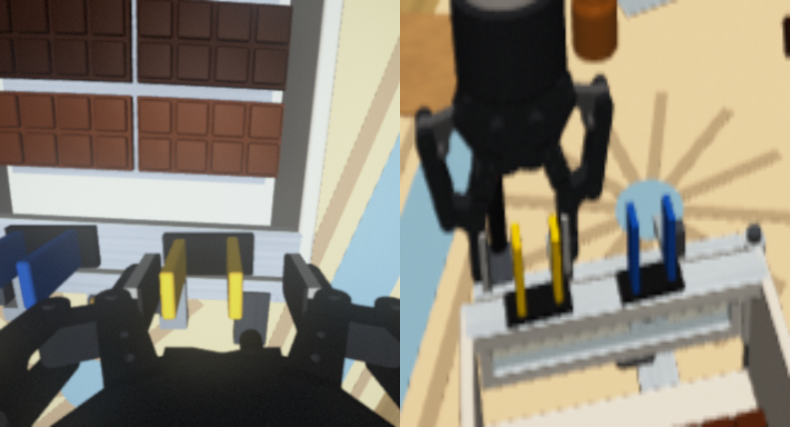

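Both yellow tabs, at (170,285) and (233,275), stand between the pads, so I'm closing.

Request:
{"name": "apply_moves", "arguments": {
  "steps": [
    [-1, 0, 0, 0, 0, 0, 0],
    [-1, 0, 0, 0, 0, 0, 0],
    [-1, 0, 0, 0, 0, 0, 0],
    [-1, 0, 0, 0, 0, 0, 0],
    [-1, 0, 0, 0, 0, 0, 0],
    [-1, 0, 0, 0, 0, 0, 0],
    [-1, 0, 0, 0, 0, 0, 0],
    [-1, 0, 0, 0, 0, 0, 0]
  ],
  "squeeze": 30
}}

```text
time: 5.05
tool_pos: [648.2, 125.8, 138.9]
tcp_rot: [-179.8, 0.0, 108.4]
ft_force: [-10.9, -2.0, 9.7]
finger_gap: 20.2
grip_force: 31.5
```

Request:
{"name": "apply_moves", "arguments": {
  "steps": [
    [1, 0, 0, 0, 0, 0, 0],
    [1, 0, 0, 0, 0, 0, 0],
    [1, 0, 0, 0, 0, 0, 0],
    [1, 0, 0, 0, 0, 0, 0],
    [1, 0, 0, 0, 0, 0, 0],
    [1, 0, 0, -10, 0, 0, 0],
    [1, 0, 0, -20, 0, 0, 0],
    [1, 0, 0, -20, 0, 0, 0]
  ]
}}

```text
time: 5.85
tool_pos: [649.3, 126.4, 188.8]
tcp_rot: [-180.0, -0.0, 108.4]
ft_force: [0.2, -0.7, 0.4]
finger_gap: 85.4
grip_force: 0.0
```

Request:
{"name": "apply_moves", "arguments": {
  "steps": [
    [1, 1, -17.5, 0, 0, 0, 0],
    [1, 1, -17.5, 0, 0, 0, 0],
    [1, 1, -17.5, 0, 0, 0, 0],
    [1, 1, -17.5, 0, 0, 0, 0],
    [1, 1, -17.5, 0, 0, 0, 0],
    [1, 0, 0, 0, 0, 0, 0],
    [1, 0, 0, 0, 0, 0, 0],
    [1, 0, 0, 0, 0, 0, 0]
  ]
}}

```text
time: 6.65
tool_pos: [565.7, 103.7, 188.6]
tcp_rot: [179.9, 0.0, 108.4]
ft_force: [-0.7, 0.2, 0.2]
finger_gap: 85.3
grip_force: 0.0
```

Run:
```python
from bench import r
import cv2,numpy as np
q=r.sense();print(q["tool_pos"],q["tcp_rot"],q["finger_gap"],q["ft_force"])
s=r.snapshot("wrist");t=r.snapshot("side")
a=cv2.resize(s["color"][:,60:460],(400,384));b=cv2.resize(t["color"][170:290,140:300],(400,384))
cv2.imwrite("pics/g2.png",np.hstack([a,b]))
```

```text
[565.7373882  103.69740666 188.60657412] [1.79932722e+02 1.37185924e-02 1.08384667e+02] 85.2888315568833 [-0.71814336  0.16893765  0.17136569]
```

View pics/g2.png

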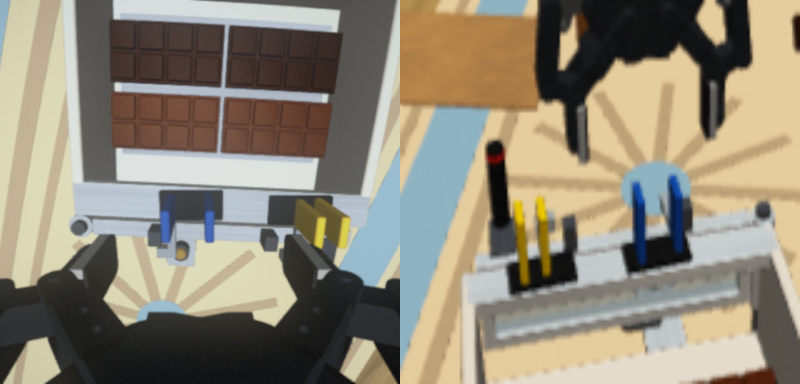

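The yellow tabs now stand close together at (312,223) and (330,223), so that catch is squeezed; the blue tabs at (166,218) and (209,222) lie between the fingers.

Request:
{"name": "apply_moves", "arguments": {
  "steps": [
    [1, 0, 1, 10, 0, 0, 0],
    [1, 0, 0, 15, 0, 0, 0],
    [1, 0, 0, 15, 0, 0, 0],
    [1, 0, 0, 10, 0, 0, 0],
    [1, 0, 0, 0, 0, 0, 0],
    [-1, 0, 0, 0, 0, 0, 0],
    [-1, 0, 0, 0, 0, 0, 0],
    [-1, 0, 0, 0, 0, 0, 0]
  ]
}}

```text
time: 7.55
tool_pos: [566.1, 103.8, 139.0]
tcp_rot: [180.0, 0.0, 108.4]
ft_force: [-5.1, -1.9, 4.1]
finger_gap: 43.9
grip_force: 2.8
```

Request:
{"name": "apply_moves", "arguments": {
  "steps": [
    [-1, 0, 0, 0, 0, 0, 0],
    [-1, 0, 0, 0, 0, 0, 0],
    [-1, 0, 0, 0, 0, 0, 0],
    [-1, 0, 0, 0, 0, 0, 0],
    [-1, 0, 0, 0, 0, 0, 0],
    [-1, 0, 0, 0, 0, 0, 0],
    [-1, 0, 0, 0, 0, 0, 0],
    [-1, 0, 0, 0, 0, 0, 0]
  ]
}}

```text
time: 8.35
tool_pos: [564.4, 103.2, 138.9]
tcp_rot: [-179.8, 0.0, 108.4]
ft_force: [-11.1, -3.7, 11.6]
finger_gap: 20.1
grip_force: 33.7
```

Request:
{"name": "apply_moves", "arguments": {
  "steps": [
    [1, 0, 0, 0, 0, 0, 0],
    [1, 0, 0, 0, 0, 0, 0],
    [1, 0, 0, 0, 0, 0, 0],
    [1, 0, 0, 0, 0, 0, 0],
    [1, 0, 0, 0, 0, 0, 0],
    [1, 0, 0, -16, 0, 0, 0],
    [1, 0, 0, -22, 0, 0, 0],
    [1, 0, 0, -22, 0, 0, 0]
  ]
}}

```text
time: 9.15
tool_pos: [565.8, 103.9, 199.6]
tcp_rot: [180.0, 0.0, 108.4]
ft_force: [0.4, 0.5, 0.4]
finger_gap: 85.4
grip_force: 0.0
```

Request:
{"name": "apply_moves", "arguments": {
  "steps": [
    [1, -12, 21, 0, 0, 0, 0],
    [1, -12, 21, 0, 0, 0, 0],
    [1, -12, 21, 0, 0, 0, 0],
    [1, -12, 21, 0, 0, 0, 0],
    [1, -12, 20, 0, 0, 0, 0],
    [1, 0, 0, 0, 0, 0, 0],
    [1, 0, 0, 0, 0, 0, 0],
    [1, 0, 0, 0, 0, 0, 0]
  ]
}}

```text
time: 9.95
tool_pos: [683.0, 80.0, 198.6]
tcp_rot: [180.0, -0.0, 108.4]
ft_force: [-0.2, -0.6, 0.3]
finger_gap: 85.6
grip_force: 0.0
```

Run:
```python
from bench import r
import cv2,numpy as np,pickle
q=r.sense();print(q["tool_pos"],q["tcp_rot"],q["finger_gap"],q["ft_force"])
s=r.snapshot("wrist");t=r.snapshot("side");pickle.dump((q,s),open("w2.pkl","wb"))
a=cv2.resize(s["color"][150:300,130:330],(480,360));b=cv2.resize(t["color"][190:290,140:290],(300,360))
cv2.imwrite("pics/g3.png",np.hstack([a,b]))
```

```text
[683.02699797  79.97472892 198.6202404 ] [ 1.79992990e+02 -4.42266084e-03  1.08396564e+02] 85.5644233311176 [-0.219135   -0.59118352  0.26912246]
```

View pics/g3.png

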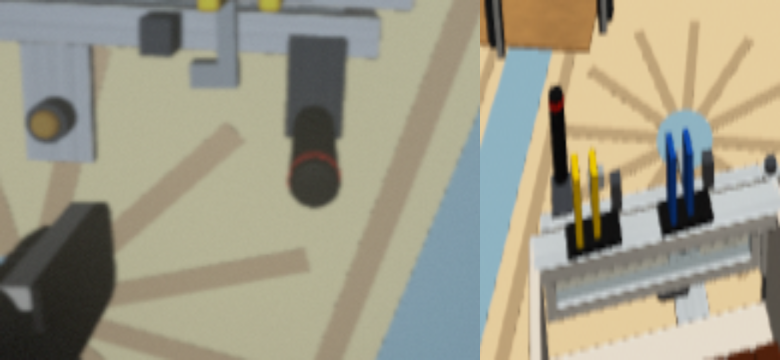

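Both pairs are now squeezed. In the wrist crop the yellow hook (215,70) stands clear of the dark stud (160,33), and the post top is at (314,183). I'll compute the post position and the path.

Run:
```python
from tri import *
import pickle
from scipy.spatial.transform import Rotation as Ro
q,s=pickle.load(open("w2.pkl","rb"))
T=np.eye(4);T[:3,:3]=Ro.from_euler("xyz",q["tcp_rot"],degrees=True).as_matrix();T[:3,3]=q["tool_pos"];T=T@s["hand_eye"]
o,v=ray(np.array((314,183))/2.4-.3+(130,150),s["mtx"],s["dist"],T);P=o+v*(160-o[2])/v[2];print(P)
H=np.array([480.6,55.3]);P=P[:2];rr=P-H;print(np.hypot(*rr),np.degrees(np.arctan2(rr[1],rr[0])))
R=T[:3,:3];t=np.radians(108.4);tx=np.array([np.cos(t),np.sin(t)]);ty=np.array([np.sin(t),-np.cos(t)])
prev=P
for k in range(1,41):
    a=-1.52*k/40;c,sn=np.cos(a),np.sin(a);n=H+np.array([[c,-sn],[sn,c]])@rr;dl=n-prev;print(k,round(-a,2),n.round(1),"tool",(dl@tx).round(1),(dl@ty).round(1));prev=n
```

```text
[683.87441894  80.26703711 160.        ]
204.80195882578641 7.00224274842236
1 0.04 [684.7  72.5] tool -7.6 -1.7
2 0.08 [685.2  64.8] tool -7.5 -2.0
3 0.11 [685.4  57. ] tool -7.4 -2.3
4 0.15 [685.3  49.2] tool -7.4 -2.5
5 0.19 [684.9  41.4] tool -7.3 -2.8
6 0.23 [684.3  33.7] tool -7.1 -3.1
7 0.27 [683.3  26. ] tool -7.0 -3.4
8 0.3 [682.   18.3] tool -6.9 -3.6
9 0.34 [680.5  10.6] tool -6.7 -3.9
10 0.38 [678.6   3.1] tool -6.6 -4.1
11 0.42 [676.5  -4.4] tool -6.4 -4.4
12 0.46 [674.1 -11.8] tool -6.3 -4.6
13 0.49 [671.4 -19.1] tool -6.1 -4.9
14 0.53 [668.4 -26.3] tool -5.9 -5.1
15 0.57 [665.2 -33.4] tool -5.7 -5.3
16 0.61 [661.7 -40.3] tool -5.5 -5.5
17 0.65 [657.9 -47.1] tool -5.3 -5.7
18 0.68 [653.9 -53.8] tool -5.1 -5.9
19 0.72 [649.7 -60.3] tool -4.8 -6.1
20 0.76 [645.1 -66.6] tool -4.6 -6.3
21 0.8 [640.4 -72.8] tool -4.3 -6.5
22 0.84 [635.4 -78.8] tool -4.1 -6.6
23 0.87 [630.2 -84.6] tool -3.8 -6.8
24 0.91 [624.8 -90.2] tool -3.6 -6.9
25 0.95 [619.1 -95.5] tool -3.3 -7.0
26 0.99 [ 613.3 -100.7] tool -3.1 -7.2
27 1.03 [ 607.3 -105.6] tool -2.8 -7.3
28 1.06 [ 601.1 -110.3] tool -2.5 -7.4
29 1.1 [ 594.7 -114.8] tool -2.2 -7.5
30 1.14 [ 588.2 -119. ] tool -1.9 -7.5
31 1.18 [ 581.5 -122.9] tool -1.6 -7.6
32 1.22 [ 574.6 -126.6] tool -1.4 -7.7
33 1.25 [ 567.6 -130.1] tool -1.1 -7.7
34 1.29 [ 560.5 -133.3] tool -0.8 -7.7
35 1.33 [ 553.3 -136.2] tool -0.5 -7.8
36 1.37 [ 546.  -138.8] tool -0.2 -7.8
37 1.41 [ 538.6 -141.1] tool 0.1 -7.8
38 1.44 [ 531.1 -143.2] tool 0.4 -7.8
39 1.48 [ 523.5 -145. ] tool 0.7 -7.7
40 1.52 [ 515.9 -146.4] tool 1.0 -7.7
```

Request:
{"name": "apply_moves", "arguments": {
  "steps": [
    [1, 0, 1, 10, 0, 0, 0],
    [1, 0, 0, 15, 0, 0, 0],
    [1, 0, 0, 15, 0, 0, 0],
    [1, 0, 0, 10, 0, 0, 0],
    [1, 0, 0, 6, 0, 0, 0],
    [-1, 0, 0, 0, 0, 0, 0],
    [-1, 0, 0, 0, 0, 0, 0],
    [-1, 0, 0, 0, 0, 0, 0]
  ],
  "squeeze": 60
}}

```text
time: 10.85
tool_pos: [685.0, 80.0, 143.0]
tcp_rot: [179.9, 0.0, 108.4]
ft_force: [-0.3, -0.6, 0.8]
finger_gap: 44.1
grip_force: 0.0
```

Request:
{"name": "apply_moves", "arguments": {
  "steps": [
    [-1, 0, 0, 0, 0, 0, 0],
    [-1, 0, 0, 0, 0, 0, 0],
    [-1, 0, 0, 0, 0, 0, 0],
    [-1, 0, 0, 0, 0, 0, 0],
    [-1, 0, 0, 0, 0, 0, 0],
    [-1, 0, 0, 0, 0, 0, 0],
    [-1, 0, 0, 0, 0, 0, 0],
    [-1, 0, 0, 0, 0, 0, 0]
  ]
}}

```text
time: 11.65
tool_pos: [683.9, 79.9, 142.9]
tcp_rot: [-180.0, 0.0, 108.4]
ft_force: [-6.3, -0.9, 5.4]
finger_gap: 12.5
grip_force: 58.4
```

Request:
{"name": "apply_moves", "arguments": {
  "steps": [
    [-1, -7.6, -2.2, 0, 0, 0, 0],
    [-1, -7.5, -2.2, 0, 0, 0, 0],
    [-1, -7.4, -2.3, 0, 0, 0, 0],
    [-1, -7.4, -2.5, 0, 0, 0, 0],
    [-1, -7.3, -2.8, 0, 0, 0, 0],
    [-1, -7.1, -3.1, 0, 0, 0, 0],
    [-1, -7.0, -3.4, 0, 0, 0, 0],
    [-1, -6.9, -3.6, 0, 0, 0, 0]
  ]
}}

```text
time: 12.45
tool_pos: [682.3, 17.0, 142.9]
tcp_rot: [179.9, 0.0, 108.4]
ft_force: [-2.4, 0.5, 5.3]
finger_gap: 12.3
grip_force: 58.4
```

Request:
{"name": "apply_moves", "arguments": {
  "steps": [
    [-1, -6.7, -3.9, 0, 0, 0, 0],
    [-1, -6.6, -4.1, 0, 0, 0, 0],
    [-1, -6.4, -4.4, 0, 0, 0, 0],
    [-1, -6.3, -4.6, 0, 0, 0, 0],
    [-1, -6.1, -4.9, 0, 0, 0, 0],
    [-1, -5.9, -5.1, 0, 0, 0, 0],
    [-1, -5.7, -5.3, 0, 0, 0, 0],
    [-1, -5.5, -5.5, 0, 0, 0, 0]
  ]
}}

```text
time: 13.25
tool_pos: [662.5, -41.1, 143.0]
tcp_rot: [179.8, 0.0, 108.4]
ft_force: [4.8, 3.8, 4.3]
finger_gap: 12.5
grip_force: 58.5
```

Request:
{"name": "apply_moves", "arguments": {
  "steps": [
    [-1, -5.3, -5.7, 0, 0, 0, 0],
    [-1, -5.1, -5.9, 0, 0, 0, 0],
    [-1, -4.8, -6.1, 0, 0, 0, 0],
    [-1, -4.6, -6.3, 0, 0, 0, 0],
    [-1, -4.3, -6.5, 0, 0, 0, 0],
    [-1, -4.1, -6.6, 0, 0, 0, 0],
    [-1, -3.8, -6.8, 0, 0, 0, 0],
    [-1, -3.6, -6.9, 0, 0, 0, 0]
  ]
}}

```text
time: 14.05
tool_pos: [625.3, -92.2, 142.9]
tcp_rot: [179.9, 0.2, 108.4]
ft_force: [6.0, -3.3, 4.8]
finger_gap: 12.1
grip_force: 58.6
```

Request:
{"name": "apply_moves", "arguments": {
  "steps": [
    [-1, -3.3, -7.0, 0, 0, 0, 0],
    [-1, -3.1, -7.2, 0, 0, 0, 0],
    [-1, -2.8, -7.3, 0, 0, 0, 0],
    [-1, -2.5, -7.4, 0, 0, 0, 0],
    [-1, -2.2, -7.5, 0, 0, 0, 0],
    [-1, -1.9, -7.5, 0, 0, 0, 0],
    [-1, -1.6, -7.6, 0, 0, 0, 0],
    [-1, -1.4, -7.7, 0, 0, 0, 0]
  ]
}}

```text
time: 14.85
tool_pos: [575.0, -129.5, 143.0]
tcp_rot: [179.9, 0.2, 108.3]
ft_force: [6.2, -6.9, 3.6]
finger_gap: 12.2
grip_force: 58.5
```

Request:
{"name": "apply_moves", "arguments": {
  "steps": [
    [-1, -1.1, -7.7, 0, 0, 0, 0],
    [-1, -0.8, -7.7, 0, 0, 0, 0],
    [-1, -0.5, -7.8, 0, 0, 0, 0],
    [-1, -0.2, -7.8, 0, 0, 0, 0],
    [-1, 0.1, -7.8, 0, 0, 0, 0],
    [-1, 0.4, -7.8, 0, 0, 0, 0],
    [-1, 0.7, -7.7, 0, 0, 0, 0],
    [-1, 0, -4, 0, 0, 0, 0]
  ]
}}

```text
time: 15.65
tool_pos: [519.5, -149.4, 142.9]
tcp_rot: [179.9, 0.3, 108.3]
ft_force: [2.5, -7.9, 3.5]
finger_gap: 12.6
grip_force: 58.6
```

Request:
{"name": "apply_moves", "arguments": {
  "steps": [
    [-1, 0, 0, 0, 0, 0, 0],
    [-1, 0, 0, 0, 0, 0, 0],
    [-1, 0, 0, 0, 0, 0, 0],
    [-1, 0, 0, 0, 0, 0, 0],
    [-1, 0, 0, 0, 0, 0, 0],
    [-1, 0, 0, 0, 0, 0, 0],
    [-1, 0, 0, 0, 0, 0, 0],
    [-1, 0, 0, 0, 0, 0, 0]
  ]
}}

```text
time: 16.45
tool_pos: [519.9, -149.3, 142.9]
tcp_rot: [179.9, 0.3, 108.3]
ft_force: [3.8, -8.8, 4.4]
finger_gap: 12.6
grip_force: 58.6
```

Run:
```python
from bench import r
import cv2,numpy as np
q=r.sense();print(q["tool_pos"],q["qd"].round(2),q["finger_gap"],q["ft_force"])
P=q["tool_pos"][:2]-[480.6,55.3];print(np.hypot(*P),np.radians(7)-np.arctan2(P[1],P[0]))
s=r.snapshot("scene");t=r.snapshot("side")
a=cv2.resize(s["color"][90:330,150:400],(400,384));b=cv2.resize(t["color"][130:330,110:320],(400,384))
cv2.imwrite("pics/f.png",np.hstack([a,b]))
```

```text
[ 519.94970673 -149.26296805  142.92818526] [ 0.01 -0.    0.09 -0.06 -0.05  0.02] 12.640727926533415 [ 3.84851071 -8.84729035  4.36997752]
208.31324325734607 1.5029307664320852
```

View pics/f.png

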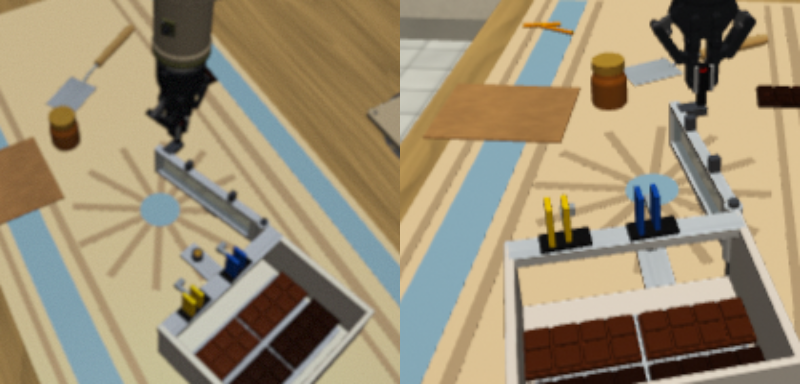

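The gate stands wide open at about 1.50 rad, running from (160,155) to (262,225) in the scene half. The post is held, both catches are squeezed, and the jar, tablet and spatula have not moved.

```bash
python3 -c "
from bench import r
print(r.hand_in())"
```

```text
the job is handed in; nothing more can be done
None
```

I squeezed the yellow catch and then the blue one fully closed, then swung the gate to about 1.5 rad; the arm is gripping the post and holding it still there, the tablet, jar and spatula were not touched, and the job is handed in (no verdict was returned).

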